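# Pin a test bar into the force gauge's fork

### The job

Couple the test bar to the force gauge of the small tensile stage: by its black handle, slide the blue crosshead along the rails until the bar's eye bears lightly against the back of the gauge's fork, without overloading the gauge. Then take the ball-lock pin from its rack and, keeping its two red buttons squeezed, push it gently down through the fork and the eye until its collar has pressed the brass spring bush fully down. Let go, so that the balls spring out under the fork and lock the pin; leave the other things on the bench alone.

Things in the scene. Friction and masses are not known exactly. Their poses are not given: they have to be found in the camera images.
- stage: Horizontal tensile stage, fixed: light grey metal base 120 x 370 mm, origin under its centre, z up. Rails run along its y; the steel fork and the force gauge with its dial are on the +y side, the brass lead screw and black handwheel at the -y end. The blue crosshead slides along y only, with about 5 N of friction, stays where it is left, and starts 30 to 85 mm short of its seat.
- handle (a point): Grip point on the crosshead's black upright handle, 90 mm above the bench, 19 mm below its top; 14 mm thick along the rails (stage y), 44 mm wide across. Clamp bolts ahead of it stand 70 mm above the bench. Ahead (stage +y) the crosshead holds a flat steel test bar; the centre of the bar's eye is 115 to 133 mm from this point, different each time and not reported: feel for it.
- fork: Dark steel fork on the gauge's spindle, open to stage -y and both sides: two lugs 40 mm wide, 40 to 50 and 60 to 70 mm above the bench, and a back wall. When the bar's rounded eye (28 mm, hole 13.5 mm) touches that wall the holes are in line along the rails; the eye may still be swung up to 4 mm sideways, which the pin's nose puts right. Origin on the holes' axis at bench level; axes as the stage.
- fork_hole (a point): Centre of the vertical 13.5 mm hole through both lugs, at the upper lug's top face, 70 mm above the bench. Round it stands a sprung brass bush, 23 mm diameter, top at 75.5 mm: 2 N per mm, down 4 mm to a hard stop. Once it is down 2.5 mm (collar at 73 mm) the pin's balls are below the lower lug. Up to about 15 N is felt earlier, where the nose draws the eye in line.
- gauge (a joint): Deflection of the force gauge, m: 0 unloaded, positive when the fork is pushed back (stage +y), 20 N per mm. Bearing lightly means 3 to 15 N on top of the crosshead's friction; more than 22 N (1.1 mm) overloads it. The reading is too noisy to set the load by. Forcing the pin against the fork with more than 40 N is too rough as well.
- pin: Ball-lock pin, upright in the rack. Origin at the middle of its black pinch head (22 along x, 26 along y, 34 mm high), z up. On each y side stands a sprung red button 16 mm wide, 22 mm high: 37 mm over both when free, 28 mm squeezed fully in (10 N each; hold with 25 N or more). Below: steel collar of 22 mm, 12 mm shank, two balls at the x sides, tapered nose.
- pin_shoulder (a point): Point on the pin's axis at the underside of its collar, 30 mm below the head's middle. From here down: balls at 33 to 39 mm, full 12 mm shank to 42 mm, nose tapering to a 4 mm tip at 51 mm. The pin may be put in at any yaw.
- pin_ball_a (a joint): How far the first ball is drawn in, m: 0 = out (locked), about 0.003 = fully in (button squeezed). Unless both buttons are squeezed in, the balls stand out 3 mm on either side and pass through no hole, neither up out of the rack nor down into the fork.
- pin_ball_b (a joint): The same for the second ball.
- rack: Grey folded-sheet pin rack, 56 x 178 mm, fixed, top sheet 64 mm above the bench. Origin under its centre, z up. The ball-lock pin stands in the hole at y = -35 mm, collar on the sheet, balls below it; a plain steel pin with a low round head stays in the hole at y = +35 mm.
- caliper: Vernier caliper lying on the bench near its front edge; bystander.
- spanner: Open-ended steel spanner lying near the bench's front edge; bystander.
- specimen: Green round mounted specimen, 30 mm across and 23 mm high, behind the stage; bystander.
- screwdriver: Screwdriver with yellow handle lying behind; bystander.
Mind the look-alikes: they are no part of the job. What is shaped like the pin but green or white is not meant.

How it is judged (in metres and radians):
On the way, in this order (a step that is already met when the one before it is completed fails the run):
1. The bar's eye bears on the back of the fork with at least 2 N, before the pin is brought to it (horizontal distance between pin_shoulder and fork_hole above 0.03 m and value of joint gauge above 0.0001 m and y of handle in the frame of fork between -0.135 and -0.112 m), for 0.2 s.
2. The pin is pushed home with its balls drawn in (horizontal distance between pin_shoulder and fork_hole below 0.002 m and z of pin_shoulder in the frame of fork below 0.073 m and value of joint each of pin_ball_a, pin_ball_b above 0.0015 m), for 0.1 s.
At the end, for the whole second after the job is handed in: The pin stands upright in the fork, on the hole's axis within 3 mm, collar no more than 75 mm above the bench, both balls out under the lower lug; the handle is 112 to 135 mm from the fork's axis along the rails, the bar's eye round the pin; the pin is at rest and released (horizontal distance between pin_shoulder and fork_hole below 0.003 m and z of pin_shoulder in the frame of fork below 0.075 m and value of joint each of pin_ball_a, pin_ball_b below 0.001 m and angle between pin's own z axis and vertical below 0.1 rad and linear speed of pin below 0.02 m/s and y of handle in the frame of fork between -0.135 and -0.112 m); the robot touches nothing.
It fails at once if The force gauge is loaded with more than 22 N (value of joint gauge above 0.0011 m or value of joint gauge below -0.0011 m).
It fails at once if The pin is forced against the fork with more than 40 N (contact force between pin and fork above 40 N).
It fails at once if A bystander is moved by more than 20 mm (distance of any of caliper, spanner, specimen, screwdriver from where it was at the start of the episode above 0.02 m).
It also fails if it takes over 64 s, if anything falls off the work surface, if the arm or the gripper's body presses on something with over 40 N, if the wrist force passes 120 N, or if a joint passes its speed limit or range.

### The arm

A 6-joint arm with a two-finger parallel gripper is mounted at the origin on a cart in front of the work surface, level with it; the furniture and walls round the work are solid. World frame = base frame: x ahead of the robot, y to its left, z up, the work surface at z = 0. Lengths are in mm, angles in degrees, forces in N, time in s.
With the tool pointing down it reaches from about 350 to 850 mm from the base axis. Payload 8.1 kg.
Tool frame: the origin (TCP) lies on the centre line of the jaws, within the pads' length; the fingertips stand 19 mm ahead of it and the grasp point (between the pads) is the TCP; z points along the fingers, y is the direction in which the jaws open and shut (so a half turn about z gives the same grasp; the last joint's range is limited). The gripper opens to 85 mm and grips with 20 to 120 N. Pads are 22 mm wide; open, the fingers measure 114 mm over their backs; the gripper's body (76 mm by 85 mm) begins 54 mm behind the grasp point. The pads swing forward as they close: fully open they stand 13 mm farther back than shut.
Start: joints at [62.258, 7.471, 85.268, -0, 87.261, -4.893], TCP at [232.967, 552.93, 250.292] pointing down, gripper open.
Joint ranges: [-169.43, 169.43], [-51.17, 129.36], [1.28, 143.12], [-76.62, 256.62], [0, 156.53], [-152.29, 152.29]. Speed limits (degrees/s): [136.94, 136.94, 159.86, 180, 180, 180].

### API

Orientations are given as [roll, pitch, yaw] about the fixed x, y, z axes, in that order (R = Rz(yaw) Ry(pitch) Rx(roll)).
In Python, from bench import r, viewer gives the robot as it stands.
- The arm moves only by the tool carry_out, never from a script. Its argument "commands" is a list that holds one entry, the list of rows, each a list of 7 numbers: the finger opening in mm, from 0 to 85.4, then the shift along the tool's x, y, z in mm, then the turn, a rotation vector about the tool's x, y, z in degrees. A call has 1 to 5 rows; each row is the pose to reach, as a shift and turn from the pose commanded when the call began, along the tool's axes at that moment; what a row does not reach only later rows make up. A row lasts 1/8 s, in which the tool goes at most 62.5 mm and 10.7 degrees, less where a joint would pass 70% of its speed; a pose out of reach is approached as far as the arm can. A call with a gripper value outside its range is refused whole. The fingers move at their own pace and stop on an object; "grip_force" is the grip in N (left out, the last holds). Time passes only in rows, so rows that repeat a pose let the fingers close. It gives the time, the measured TCP pose, the force and the opening at its end, in the units of the state.
- r.sense(): the state, without advancing time (a new reading comes with each control period).
- viewer.snapshot(name): name is "scene" or "top" or "wrist"; returns the picture (480x640x3 uint8, red, green, blue); there is no depth.
- viewer.calibration(name): a dict with "camera_matrix" (3x3 intrinsics, pixels), "k1" (the pictures are not rectified: a ray, as slopes to the right and down, at radius r is drawn at 1 + k1 r^2 times it, then the intrinsics apply), "rvec" (rotation vector, rad) and "tvec" (3), from world to camera coordinates, as OpenCV has them. Camera axes: x right, y down, z forward; pixel columns grow to the right and rows downward; lengths in mm; the calibration is good to about 2 mm. A picture is of the moment at which its call begins: read the wrist's pose just before it. calibration takes no time and is no camera call; for the wrist camera it gives the pose at the moment of the call.
- r.hand_in(): hands the job in, once; it reports no verdict.
The state is a dict: "time": time; "joint_pos": joint angles; "qd": joint speeds; "joint_efforts": joint torques, N m; "tool_pos": TCP position; "tcp_rot": TCP orientation; "ft_force": force on the tool from outside, world axes, zero at the start; "wrist_torque": the same for the moment, N m; "finger_gap": finger opening in mm.
Only numpy, scipy, OpenCV 4.12 (cv2) and the standard library are available. Lean on these libraries where they do the work, as an engineer would, in place of code of your own. Each camera call takes 0.05 s, during which the arm holds its last target. There are 200 camera calls.

## Working session

There is one attempt and no reset: what is moved stays moved. The work goes in short steps, Python scripts to look and compute and a tool call to move; the robot and the scene stay as the last step left them, time stands still between calls to the robot, and variables do not carry over. Pictures are saved under pics/ and viewed, about 8 in all and at most 12, crops included, and the job is handed in when it is done.

Besides the shell and the picture viewer there is one more tool, called after "Call:" as a command line: name --argument value ..., lists and objects as JSON in quotes. carry_out: Moves the arm, as the interface text tells. Its arguments: {"type":"object","properties":{"commands":{"type":"array","items":{"type":"array","items":{"type":"array","items":{"type":"number"}}}},"grip_force":{"type":"number"}},"required":["commands"]}

```bash
mkdir -p pics; ls
python3 - <<'E'
from bench import r, viewer
import cv2
for n in("scene","top"):
    cv2.imwrite(f"pics/{n}0.png",viewer.snapshot(n)[:,:,::-1]); print(n,viewer.calibration(n))
print(r.sense())
E
```

```text
pics
scene {'camera_matrix': array([[532.39702298,   0.        , 322.71719288],
       [  0.        , 532.39702298, 240.94352926],
       [  0.        ,   0.        ,   1.        ]]), 'k1': -0.16285652417788463, 'rvec': array([ 2.06757184, -1.09693553,  0.49337916]), 'tvec': array([-324.42446876,  337.10007505, 1030.76126263])}
top {'camera_matrix': array([[585.20193743,   0.        , 324.77847577],
       [  0.        , 585.20193743, 238.94583653],
       [  0.        ,   0.        ,   1.        ]]), 'k1': 0.034187457479531363, 'rvec': array([ 2.22896545, -2.16261307,  0.10916399]), 'tvec': array([ -77.11042454,  557.05903959, 1358.30896997])}
{'time': 0.1, 'joint_pos': array([ 6.22584186e+01,  7.51202609e+00,  8.53249630e+01, -5.36176789e-04,
        8.72621427e+01, -4.89457586e+00]), 'qd': array([ 0.00659747, -0.23441457, -0.10418396, -0.02154744,  0.03491893,
       -0.01291259]), 'joint_efforts': array([ 1.05929805e-03, -5.70950317e+01, -5.01939547e+01, -1.85539634e-04,
        8.05773394e-03,  1.22273004e-04]), 'tool_pos': array([232.73519231, 552.50059984, 249.3178977 ]), 'tcp_rot': array([-1.79901184e+02, -7.92461523e-03,  1.57153014e+02]), 'ft_force': array([ 0.64746013, -0.786186  ,  0.39991052]), 'wrist_torque': array([ 0.03275444, -0.00192628, -0.01667325]), 'finger_gap': 85.51188609641488}
```

View pics/top0.png

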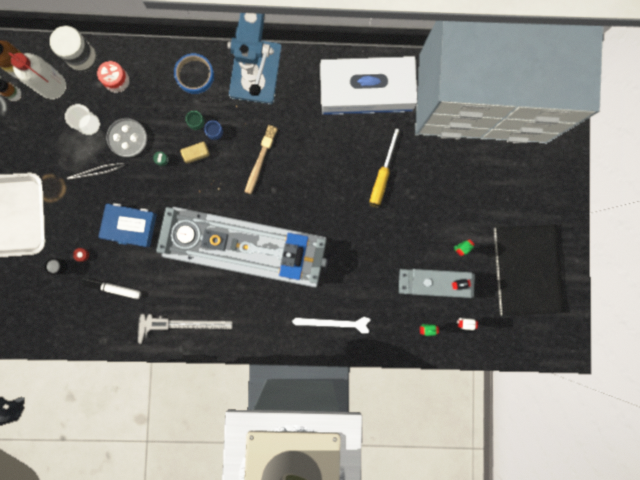

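View pics/scene0.png

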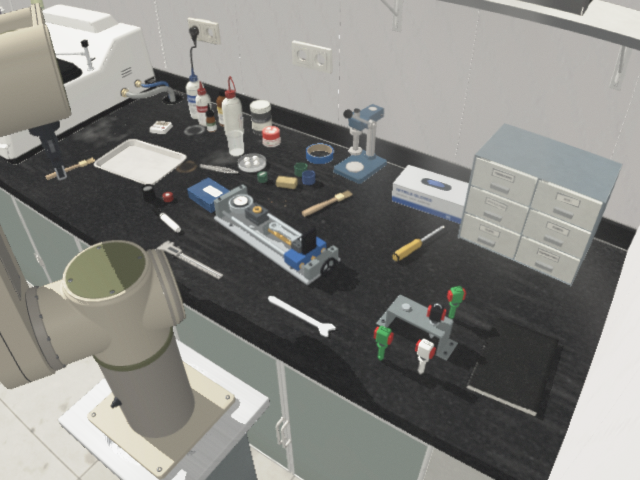

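Top picture: the stage runs from (165,230) to (322,262), with the gauge on the left and the crosshead near (292,255). Rack at (437,283).

Pin candidates are black in the rack at (461,284), green at (464,247), green at (429,330) and white at (468,324). The black one in the rack fits. I'll confirm it in one enlarged crop.

```bash
cat > h.py <<'E'
import numpy as np, cv2
from bench import r, viewer
from scipy.spatial.transform import Rotation as R
def ray(n,px,c=None):
    c=c or viewer.calibration(n); K=c["camera_matrix"]; d=(np.array(px,float)-K[:2,2])/[K[0,0],K[1,1]]
    s=d.copy()
    for _ in range(30): s=d/(1+c["k1"]*(s@s))
    M=cv2.Rodrigues(np.array(c["rvec"]))[0]
    return -M.T@c["tvec"], M.T@np.r_[s,1]
def atz(n,px,z,c=None):
    o,d=ray(n,px,c); return o+d*(z-o[2])/d[2]
def proj(n,P,c=None):
    c=c or viewer.calibration(n); M=cv2.Rodrigues(np.array(c["rvec"]))[0]
    p=M@np.array(P,float)+c["tvec"]; s=p[:2]/p[2]; s=s*(1+c["k1"]*(s@s)); K=c["camera_matrix"]
    return s*[K[0,0],K[1,1]]+K[:2,2]
E
python3 - <<'E'
import cv2,numpy as np
im=cv2.imread("pics/top0.png")
a=cv2.resize(im[195:295,150:340],None,fx=4,fy=4,interpolation=cv2.INTER_CUBIC)
b=cv2.resize(im[235:345,390:490],None,fx=4,fy=4,interpolation=cv2.INTER_CUBIC)
cv2.imwrite("pics/a.png",a)
s=cv2.imread("pics/scene0.png")[280:380,365:475]
s=cv2.resize(s,(400,440),interpolation=cv2.INTER_CUBIC)
cv2.imwrite("pics/b.png",np.hstack([b,s]))
E
```

```text
(no output)
```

View pics/a.png

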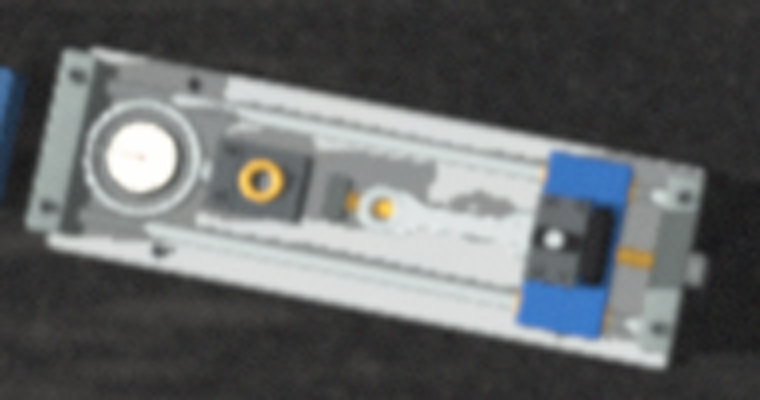

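View pics/b.png

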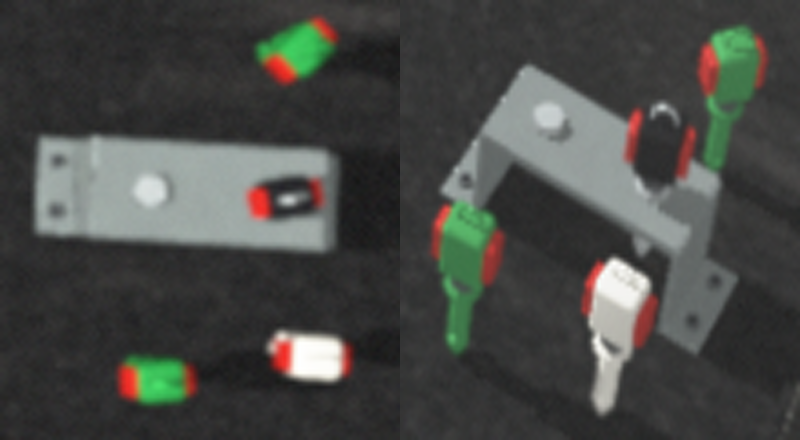

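The crops show the bush at crop a (261,181), the handle top at about (598,244) in a, and the black pin head in crop b at (290,197) with red buttons along its long axis. The scene crop confirms it is the only black one, standing in the rack. The loose green and white look-alikes are excluded.

Run:
```python
from h import *
np.set_printoptions(precision=1,suppress=True)
A=lambda u,v:(150+u/4-.375,195+v/4-.375); B=lambda u,v:(390+u/4-.375,235+v/4-.375)
bush=atz("top",A(261,181),75.5);print("bush",bush)
h=atz("top",A(599,244),109);print("handle",h,"dist",np.linalg.norm((h-bush)[:2]))
for p,q in (((95,50),(703,170)),((50,245),(665,367))):
    a,b=atz("top",A(*p),12),atz("top",A(*q),12);d=a-b;print("edge",a,b,np.degrees(np.arctan2(d[1],d[0])),np.linalg.norm(d))
d=bush-h;print("bush-handle dir",np.degrees(np.arctan2(d[1],d[0])))
p0,p1=atz("top",B(259,199),98),atz("top",B(318,194),98);print("pin buttons",p0,p1)
pl=atz("top",B(151,190),68);ph=atz("top",B(290,197),111);print("plain",pl,"pinhead top",ph,np.linalg.norm((pl-ph)[:2]))
for c in((85,137),(335,152),(335,250),(80,235)):print("rack",atz("top",B(*c),64))
print("scene pin", proj("scene",[*ph[:2],94]), "bush",proj("scene",bush))
print(viewer.calibration("top")["tvec"], ray("top",(320,240))[0])
```

```text
bush [545.3 188.4  75.5]
handle [514.1  -3.3 109. ] dist 194.17132176689677
edge [624.  299.2  12. ] [564.2 -61.8  12. ] 80.59694787424401 365.89579650811584
edge [508.1 319.8  12. ] [447.1 -42.8  12. ] 80.43839925806778 367.65362997379833
bush-handle dir 80.75338071581477
pin buttons [ 461.2 -349.4   98. ] [ 465.  -382.2   98. ]
plain [ 464.6 -295.2   68. ] pinhead top [ 462.8 -363.2  111. ] 68.0423373275615
rack [ 493.6 -257.8   64. ]
rack [ 489.4 -401.    64. ]
rack [ 433.7 -401.5   64. ]
rack [ 437.8 -255.9   64. ]
scene pin [435.4 311.3] bush [256.8 208.1]
[ -77.1  557.1 1358.3] [ 457.   -26.5 1397. ]
```

```bash
cat >> h.py <<'E'
def plan(p,yaw):
    "shift and turn, tool axes, from the measured pose to tool-down pose (p,yaw)"
    s=r.sense(); M=R.from_euler("xyz",s["tcp_rot"],degrees=True); T=R.from_euler("xyz",[180,0,yaw],degrees=True)
    print("t",round(s["time"],2),"pos",s["tool_pos"].round(1),"rot",s["tcp_rot"].round(1),"F",s["ft_force"].round(1),"gap",round(s["finger_gap"],1))
    print("shift",M.inv().apply(np.array(p)-s["tool_pos"]).round(1),"turn",(M.inv()*T).as_rotvec(degrees=True).round(1))
E
python3 - <<'E'
from h import *
plan([514,-3,200],170.6)
E
```

```text
t 0.1 pos [232.7 552.5 249.3] rot [-179.9   -0.   157.2] F [ 0.6 -0.8  0.4] gap 85.5
shift [-474.9 -402.6   49.9] turn [ -0.1  -0.  -13.4]
```

Call:
carry_out --commands '[[[85, -47, -40, 5, 0, 0, -3], [85, -95, -80, 10, 0, 0, -6], [85, -143, -120, 15, 0, 0, -9], [85, -190, -160, 20, 0, 0, -12], [85, -237, -201, 25, 0, 0, -13.4]]]'

```text
time: 0.72
tool_pos: [373.6, 273.8, 224.9]
tcp_rot: [-180.0, -0.0, 170.6]
ft_force: [1.9, 0.9, -0.6]
finger_gap: 85.2
```

Run:
```python
from h import *
plan([514,-3,200],170.6)
```

```text
t 0.72 pos [373.6 273.8 224.9] rot [-180.    -0.   170.6] F [ 1.9  0.9 -0.6] gap 85.2
shift [-183.5 -250.3   24.9] turn [-0. -0.  0.]
```

Call:
carry_out --commands '[[[85, -36, -50, 5, 0, 0, 0], [85, -73, -100, 10, 0, 0, 0], [85, -110, -150, 15, 0, 0, 0], [85, -147, -200, 20, 0, 0, 0], [85, -183, -250, 25, 0, 0, 0]]]'

```text
time: 1.35
tool_pos: [513.2, -2.9, 199.9]
tcp_rot: [180.0, -0.0, 170.5]
ft_force: [0.5, 0.1, 0.0]
finger_gap: 85.0
```

Call:
carry_out --commands '[[[85, 0, 0, 0, 0, 0, 0]]]'

```text
time: 1.48
tool_pos: [513.3, -4.8, 199.2]
tcp_rot: [-179.9, -0.1, 170.2]
ft_force: [-0.2, -0.2, -0.3]
finger_gap: 84.9
```

Run:
```python
from h import *
plan([514,-3,200],170.6)
c=viewer.calibration("wrist"); print(c)
cv2.imwrite("pics/w1.png",viewer.snapshot("wrist")[:,:,::-1])
```

```text
t 1.48 pos [513.3  -4.8 199.2] rot [-1.799e+02 -1.000e-01  1.702e+02] F [-0.2 -0.2 -0.3] gap 84.9
shift [-0.4  1.9 -0.8] turn [-0.1 -0.1 -0.4]
{'camera_matrix': array([[420.76570917,   0.        , 317.97893109],
       [  0.        , 420.76570917, 239.76832018],
       [  0.        ,   0.        ,   1.        ]]), 'k1': -0.03099090292664573, 'rvec': array([-2.22330966, -1.87376573, -0.27369372]), 'tvec': array([ -81.87242558, -508.50983833,  185.29228611])}
```

View pics/w1.png

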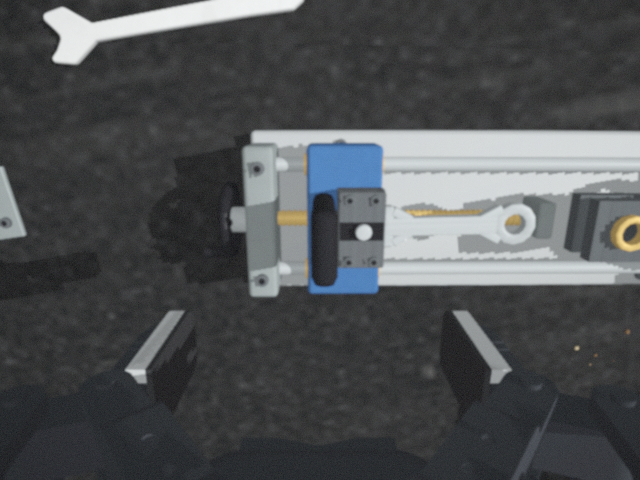

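Wrist picture: the handle top spans (312..339, 193..286), centre about (325,240). The bush ring is centred near (630,232) and the bar's eye is at (517,223).

Run:
```python
from h import *
np.set_printoptions(precision=1,suppress=True)
for z in(100,109):print("handle",z,[atz("wrist",p,z) for p in((312,240),(339,240),(325,193),(325,286),(325,240))])
print("bush",atz("wrist",(630,232),75.5)); print("cam",ray("wrist",(1,1))[0])
for c in((308,143),(383,144),(378,294),(309,293)):print("blue",atz("wrist",c,40))
print("eye",atz("wrist",(517,223),55))
```

```text
handle 100 [array([506.4,  -5.3, 100. ]), array([508.9,   9.4, 100. ]), array([481.7,   6.1, 100. ]), array([534.7,  -2.7, 100. ]), array([507.6,   1.8, 100. ])]
handle 109 [array([503.8,  -4.7, 109. ]), array([506.2,   9.4, 109. ]), array([480.1,   6.2, 109. ]), array([531. ,  -2.2, 109. ]), array([505. ,   2.1, 109. ])]
bush [541.7 189.   75.5]
cam [441.3   8.9 323.1]
blue [457.9  -0.3  40. ]
blue [466.8  48.3  40. ]
blue [572.6  31.4  40. ]
blue [563.3 -18.2  40. ]
eye [530.8 127.6  55. ]
```

Run:
```python
from h import *
plan([511,1,94],170.6)
```

```text
t 1.52 pos [512.6  -2.8 199.4] rot [-1.800e+02 -1.000e-01  1.703e+02] F [0.1 0.1 0.5] gap 84.7
shift [  2.1   3.5 105.4] turn [-0.  -0.1 -0.3]
```

Call:
carry_out --commands '[[[60, 1, 4, 30, 0, 0, 0], [60, 2, 4, 60, 0, 0, 0], [60, 2, 4, 85, 0, 0, 0], [60, 2, 4, 105, 0, 0, 0], [40, 2, 4, 105, 0, 0, 0]]]' --grip_force 30

```text
time: 2.15
tool_pos: [509.4, 4.8, 93.5]
tcp_rot: [-180.0, -0.2, 170.6]
ft_force: [0.1, 0.6, -0.2]
finger_gap: 43.0
```

Call:
carry_out --commands '[[[5, 0, 0, 0, 0, 0, 0], [5, 0, 0, 0, 0, 0, 0], [5, 0, 0, 0, 0, 0, 0], [5, 0, 0, 0, 0, 0, 0], [5, 0, 0, 0, 0, 0, 0]]]' --grip_force 30

```text
time: 2.78
tool_pos: [511.7, 3.3, 96.6]
tcp_rot: [-180.0, 0.0, 170.5]
ft_force: [-5.9, -0.6, 7.0]
finger_gap: 13.7
```

Call:
carry_out --commands '[[[5, 0, 0, -2, 0, 0, 0], [5, 0, 0, -2, 0, 0, 0]]]'

```text
time: 3.02
tool_pos: [511.7, 3.3, 96.7]
tcp_rot: [180.0, 0.0, 170.5]
ft_force: [4.4, -1.8, -11.4]
finger_gap: 13.6
```

Call:
carry_out --commands '[[[5, 0, 6, 1, 0, 0, 0], [5, 0, 14, 1, 0, 0, 0], [5, 0, 24, 1, 0, 0, 0], [5, 0, 34, 1, 0, 0, 0], [5, 0, 42, 1, 0, 0, 0]]]'

```text
time: 3.65
tool_pos: [518.6, 44.5, 96.6]
tcp_rot: [-179.9, 0.0, 170.5]
ft_force: [-1.5, -5.2, -2.5]
finger_gap: 13.8
```

Call:
carry_out --commands '[[[5, 0, 2, 0, 0, 0, 0], [5, 0, 4, 0, 0, 0, 0], [5, 0, 5, 0, 0, 0, 0], [5, 0, 6, 0, 0, 0, 0]]]'

```text
time: 4.15
tool_pos: [519.6, 50.2, 96.6]
tcp_rot: [-180.0, 0.0, 170.5]
ft_force: [-0.1, -4.9, -0.5]
finger_gap: 13.7
```

Call:
carry_out --commands '[[[5, 0, 1, 0, 0, 0, 0], [5, 0, 2, 0, 0, 0, 0], [5, 0, 2.5, 0, 0, 0, 0]]]'

```text
time: 4.53
tool_pos: [520.0, 52.7, 96.6]
tcp_rot: [-180.0, 0.0, 170.5]
ft_force: [-0.8, -5.0, -0.0]
finger_gap: 13.5
```

Call:
carry_out --commands '[[[5, 0, 0.7, 0, 0, 0, 0], [5, 0, 1.4, 0, 0, 0, 0], [5, 0, 2, 0, 0, 0, 0]]]'

```text
time: 4.9
tool_pos: [520.4, 54.7, 96.6]
tcp_rot: [-180.0, 0.0, 170.5]
ft_force: [-0.2, -4.5, -1.1]
finger_gap: 13.5
```

Wrist picture gives the eye about 127 mm from the handle, so contact is expected with the handle at y ≈ 63 ±3. Handle now at 54.7.

Call:
carry_out --commands '[[[5, 0, 0.7, 0, 0, 0, 0], [5, 0, 1.4, 0, 0, 0, 0], [5, 0, 2, 0, 0, 0, 0]]]'

```text
time: 5.28
tool_pos: [520.7, 56.7, 96.6]
tcp_rot: [-180.0, 0.0, 170.5]
ft_force: [-0.1, -4.4, -0.6]
finger_gap: 13.8
```

Call:
carry_out --commands '[[[5, 0, 0.5, 0, 0, 0, 0], [5, 0, 1, 0, 0, 0, 0], [5, 0, 1.5, 0, 0, 0, 0]]]'

```text
time: 5.65
tool_pos: [521.0, 58.2, 96.6]
tcp_rot: [-180.0, 0.0, 170.5]
ft_force: [0.6, -5.5, -0.2]
finger_gap: 13.5
```

Call:
carry_out --commands '[[[5, 0, 0.5, 0, 0, 0, 0], [5, 0, 1, 0, 0, 0, 0]]]'

```text
time: 5.9
tool_pos: [521.1, 59.2, 96.6]
tcp_rot: [-180.0, 0.0, 170.5]
ft_force: [0.3, -5.4, -0.8]
finger_gap: 13.4
```

Call:
carry_out --commands '[[[5, 0, 0.3, 0, 0, 0, 0], [5, 0, 0.6, 0, 0, 0, 0]]]'

```text
time: 6.15
tool_pos: [521.2, 59.8, 96.6]
tcp_rot: [-180.0, 0.0, 170.5]
ft_force: [0.6, -5.6, -1.3]
finger_gap: 13.5
```

Call:
carry_out --commands '[[[5, 0, 0.4, 0, 0, 0, 0], [5, 0, 0.8, 0, 0, 0, 0]]]'

```text
time: 6.4
tool_pos: [521.3, 60.5, 96.6]
tcp_rot: [-180.0, 0.0, 170.5]
ft_force: [-0.4, -4.6, -1.4]
finger_gap: 13.3
```

Call:
carry_out --commands '[[[5, 0, 0.3, 0, 0, 0, 0], [5, 0, 0.6, 0, 0, 0, 0]]]'

```text
time: 6.65
tool_pos: [521.4, 61.1, 96.6]
tcp_rot: [-180.0, 0.0, 170.5]
ft_force: [0.1, -4.2, -0.1]
finger_gap: 13.7
```

Call:
carry_out --commands '[[[5, 0, 0.4, 0, 0, 0, 0], [5, 0, 0.8, 0, 0, 0, 0]]]'

```text
time: 6.9
tool_pos: [521.5, 61.9, 96.6]
tcp_rot: [-180.0, 0.0, 170.5]
ft_force: [-1.1, -4.6, 0.1]
finger_gap: 13.5
```

Call:
carry_out --commands '[[[5, 0, 0.3, 0, 0, 0, 0], [5, 0, 0.6, 0, 0, 0, 0]]]'

```text
time: 7.15
tool_pos: [521.6, 62.5, 96.6]
tcp_rot: [-180.0, 0.0, 170.5]
ft_force: [0.1, -5.3, -0.7]
finger_gap: 13.4
```

Call:
carry_out --commands '[[[5, 0, 0.4, 0, 0, 0, 0], [5, 0, 0.8, 0, 0, 0, 0]]]'

```text
time: 7.4
tool_pos: [521.8, 63.3, 96.6]
tcp_rot: [-180.0, 0.0, 170.5]
ft_force: [0.1, -4.7, -0.3]
finger_gap: 13.2
```

Call:
carry_out --commands '[[[5, 0, 0.3, 0, 0, 0, 0], [5, 0, 0.6, 0, 0, 0, 0]]]'

```text
time: 7.65
tool_pos: [521.9, 63.9, 96.6]
tcp_rot: [-180.0, 0.0, 170.5]
ft_force: [-0.0, -5.5, -0.3]
finger_gap: 13.2
```

Call:
carry_out --commands '[[[5, 0, 0.4, 0, 0, 0, 0], [5, 0, 0.8, 0, 0, 0, 0]]]'

```text
time: 7.9
tool_pos: [522.0, 64.7, 96.6]
tcp_rot: [-180.0, 0.0, 170.5]
ft_force: [0.7, -4.5, -1.2]
finger_gap: 13.4
```

Call:
carry_out --commands '[[[5, 0, 0.3, 0, 0, 0, 0], [5, 0, 0.6, 0, 0, 0, 0]]]'

```text
time: 8.15
tool_pos: [522.1, 65.2, 96.6]
tcp_rot: [-180.0, 0.0, 170.5]
ft_force: [-0.2, -5.2, -0.5]
finger_gap: 13.6
```

Call:
carry_out --commands '[[[5, 0, 0.4, 0, 0, 0, 0], [5, 0, 0.8, 0, 0, 0, 0]]]'

```text
time: 8.4
tool_pos: [522.2, 65.9, 96.6]
tcp_rot: [-180.0, 0.0, 170.5]
ft_force: [-0.2, -7.4, 0.5]
finger_gap: 13.3
```

Call:
carry_out --commands '[[[5, 0, 0.3, 0, 0, 0, 0], [5, 0, 0.6, 0, 0, 0, 0]]]'

```text
time: 8.65
tool_pos: [522.3, 66.0, 96.6]
tcp_rot: [-179.9, 0.0, 170.5]
ft_force: [0.1, -9.7, 0.3]
finger_gap: 13.6
```

Contact at handle y ≈ 65.8. I'll add a little load and hold.

Call:
carry_out --commands '[[[5, 0, 0.4, 0, 0, 0, 0], [5, 0, 0.7, 0, 0, 0, 0], [5, 0, 0.7, 0, 0, 0, 0], [5, 0, 0.7, 0, 0, 0, 0]]]'

```text
time: 9.15
tool_pos: [522.3, 66.3, 96.6]
tcp_rot: [-179.9, 0.0, 170.5]
ft_force: [-1.2, -10.0, -0.1]
finger_gap: 13.6
```

Call:
carry_out --commands '[[[40, 0, 0, 0, 0, 0, 0], [60, 0, 0, 0, 0, 0, 0], [70, 0, 0, 0, 0, 0, 0], [70, 0, 0, -15, 0, 0, 0], [70, 0, 0, -60, 0, 0, 0]]]'

```text
time: 9.78
tool_pos: [520.1, 67.9, 155.1]
tcp_rot: [-179.9, -0.3, 170.6]
ft_force: [1.5, 0.4, 1.1]
finger_gap: 69.7
```

Run:
```python
from h import *
plan([463,-365,215],180)
```

```text
t 9.78 pos [520.1  67.9 155.1] rot [-179.9   -0.3  170.6] F [1.5 0.4 1.1] gap 69.7
shift [ -14.3 -436.4  -59.6] turn [-0.  -0.3 -9.4]
```

Call:
carry_out --commands '[[[80, 0, -10, -40, 0, 0, 0], [80, -2, -65, -60, 0, 0, -3], [80, -5, -125, -60, 0, 0, -6], [80, -7, -185, -60, 0, 0, -9], [80, -9, -245, -60, 0, 0, -9.4]]]'

```text
time: 10.4
tool_pos: [490.7, -177.1, 218.0]
tcp_rot: [-180.0, 0.1, -180.0]
ft_force: [1.0, 0.2, -0.0]
finger_gap: 80.0
```

Call:
carry_out --commands '[[[80, 32, -49, 0, 0, 0, 0], [80, 32, -100, 0, 0, 0, 0], [80, 32, -150, 0, 0, 0, 0], [80, 32, -191, 0, 0, 0, 0], [80, 32, -191, 0, 0, 0, 0]]]'

```text
time: 11.02
tool_pos: [458.2, -369.1, 217.3]
tcp_rot: [-179.9, 0.0, 179.8]
ft_force: [-0.9, 0.6, 0.4]
finger_gap: 79.8
```

Run:
```python
from h import *
plan([463,-365,94],180)
c=viewer.calibration("wrist"); import pickle; pickle.dump(c,open("w2.pkl","wb"))
cv2.imwrite("pics/w2.png",viewer.snapshot("wrist")[:,:,::-1]); print(proj("wrist",[463,-365,111],c))
```

```text
t 11.03 pos [ 458.2 -369.1  217.3] rot [-179.9    0.   179.8] F [-0.9  0.6  0.4] gap 79.8
shift [ -4.7   4.2 123.3] turn [-0.1  0.  -0.2]
[325.79914861 253.70833337]
```

View pics/w2.png

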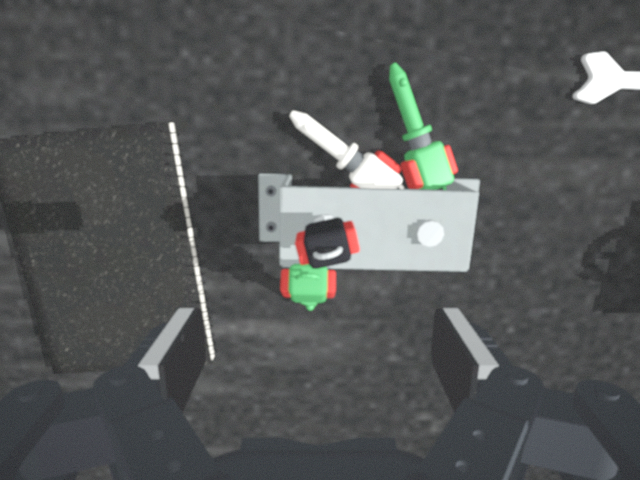

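Pin head at about (327,243), red buttons at (303,248) and (350,237). The plain pin is at (430,233). The white look-alike near (378,172) and the greens near (430,165) and (308,287) lie or stand beside it. I'll enlarge for precision.

```bash
python3 -c "
import cv2
im=cv2.imread('pics/w2.png')[170:320,240:450];cv2.imwrite('pics/w2c.png',cv2.resize(im,None,fx=3.8,fy=3.8,interpolation=cv2.INTER_CUBIC))"
```

```text
(no output)
```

View pics/w2c.png

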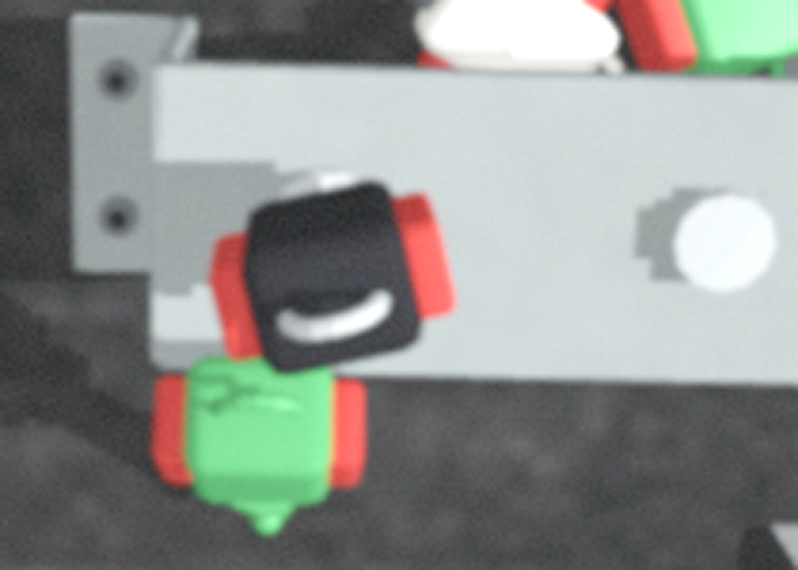

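Enlarged: the black head with buttons at crop (235,300) and (428,257) stands in the sheet, not touching the green one. I'll fit its pose with a box model.

Run:
```python
from h import *
import pickle,itertools
from scipy.optimize import least_squares
c=pickle.load(open("w2.pkl","rb"))
def box(x0,x1,y0,y1,z0,z1,p):
    a=np.radians(p[2]);o=[]
    for x,y,z in itertools.product((x0,x1),(y0,y1),(z0,z1)):
        q=proj("wrist",[p[0]+np.cos(a)*x-np.sin(a)*y,p[1]+np.sin(a)*x+np.cos(a)*y,94+z],c);o.append((q-[240,170]+.5)*3.8-.5)
    return np.array(o)
def f(p):
    L=box(-8,8,-18.5,-13,-11,11,p);Rr=box(-8,8,13,18.5,-11,11,p);H=box(-11,11,-13,13,-17,17,p)
    return [L[:,0].min()-211,L[:,1].min()-236,L[:,1].max()-360,Rr[:,0].max()-457,Rr[:,1].min()-192,Rr[:,1].max()-320,
     H[:,1].min()-181,H[:,1].max()-373,H[:,0].max()-422,H[:,0].min()-245]
s=least_squares(f,[463,-365,8],loss="soft_l1",f_scale=5);print(s.x.round(2),np.array(f(s.x)).round(0))
C=lambda u,v:((u+.5)/3.8+240-.5,(v+.5)/3.8+170-.5)
print("plain head",atz("wrist",C(725,243),72,c).round(1)); print("rack edge",[atz("wrist",C(*q),64,c).round(1) for q in((153,63),(798,80),(200,378),(798,385))])
print("green",atz("wrist",C(265,400),75,c).round(1))
plan([*s.x[:2],94],180)
```

```text
[ 460.89 -363.79    7.51] [ -2. -17.  -3.   2.   2.  12.  -8.  12.   7.  -5.]
plain head [ 462.3 -294.7   72. ]
rack edge [array([ 431.6, -394.6,   64. ]), array([ 434.9, -281.7,   64. ]), array([ 490.2, -387.7,   64. ]), array([ 492. , -276.8,   64. ])]
green [ 490.2 -375.4   75. ]
t 11.07 pos [ 458.4 -367.4  217.1] rot [-180.     0.   179.8] F [-0.2  1.4 -0. ] gap 80.0
shift [ -2.4   3.7 123.1] turn [-0.   0.  -0.2]
```

Run:
```python
from h import *
import pickle
c=pickle.load(open("w2.pkl","rb"))
B=lambda u,v:(390+u/4-.375,235+v/4-.375)
def tri(pt,pw):
    o1,d1=ray("top",pt);o2,d2=ray("wrist",pw,c);d1/=np.linalg.norm(d1);d2/=np.linalg.norm(d2)
    t=np.linalg.lstsq(np.c_[d1,-d2],o2-o1,rcond=None)[0];a=o1+d1*t[0];b=o2+d2*t[1];print(((a+b)/2).round(1),np.linalg.norm(a-b).round(1))
tri(B(297,50),(308,285)); tri(B(310,357),(378,172)); tri(B(157,382),(430,165)); tri(B(288,197),(328,245)); tri(B(151,190),(430,233))
print([proj("wrist",[463,-365,z],c).round(0) for z in (13,64,111)])
```

```text
[ 545.6 -389.4  -19.3] 25.7
[ 392.  -348.6  225. ] 19.8
[ 386.  -300.2  119. ] 55.1
[ 462.1 -364.3   99.7] 2.2
[ 463.7 -294.5   68.8] 2.0
[array([324., 215.]), array([325., 232.]), array([326., 254.])]
```

The decoys have toppled since the first picture and now lie low beside the rack, out of the way. The pin triangulates at (462,-364), top about 100, which is consistent with standing in its hole. Descending.

Call:
carry_out --commands '[[[70, -1, 2, 40, 0, 0, -4], [70, -2.5, 4.5, 80, 0, 0, -8], [70, -2.5, 4.5, 110, 0, 0, -8], [70, -2.5, 4.5, 123, 0, 0, -8], [55, -2.5, 4.5, 123, 0, 0, -8]]]' --grip_force 45

```text
time: 11.7
tool_pos: [461.2, -361.0, 93.2]
tcp_rot: [179.9, -0.0, -172.0]
ft_force: [0.1, 0.3, 0.2]
finger_gap: 55.3
```

Call:
carry_out --commands '[[[20, 0, 0, 0, 0, 0, 0], [20, 0, 0, 0, 0, 0, 0], [20, 0, 0, 0, 0, 0, 0], [20, 0, 0, 0, 0, 0, 0], [20, 0, 0, 0, 0, 0, 0]]]' --grip_force 45

```text
time: 12.32
tool_pos: [462.2, -363.0, 96.1]
tcp_rot: [-179.8, 0.1, -172.1]
ft_force: [-2.6, 1.0, 6.3]
finger_gap: 26.8
```

Call:
carry_out --commands '[[[20, 0, 0, -3, 0, 0, 0], [20, 0, 0, -10, 0, 0, 0], [20, 0, 0, -30, 0, 0, 0], [20, 0, 0, -60, 0, 0, 0], [20, 0, 0, -100, 0, 0, 0]]]'

```text
time: 12.95
tool_pos: [460.4, -361.0, 193.5]
tcp_rot: [179.9, -0.1, -172.1]
ft_force: [0.4, 0.6, 0.6]
finger_gap: 27.0
```

Call:
carry_out --commands '[[[20, 0, 0, -20, 0, 0, 0], [20, 0, 0, -20, 0, 0, 0]]]'

```text
time: 13.2
tool_pos: [462.0, -362.5, 215.2]
tcp_rot: [-179.8, 0.1, -172.0]
ft_force: [0.5, 0.4, -2.3]
finger_gap: 27.2
```

Run:
```python
from h import *
plan([543.5,188.5,200],180)
import pickle
c=viewer.calibration("wrist");pickle.dump(c,open("w3.pkl","wb"))
im=viewer.snapshot("wrist");cv2.imwrite("pics/w3.png",im[:,:,::-1])
im=viewer.snapshot("top");cv2.imwrite("pics/t3.png",im[:,:,::-1])
```

```text
t 13.2 pos [ 462.  -362.5  215.2] rot [-1.798e+02  1.000e-01 -1.720e+02] F [ 0.5  0.4 -2.3] gap 27.2
shift [-157.   534.4   14.2] turn [-0.1  0.1  8. ]
```

View pics/w3.png

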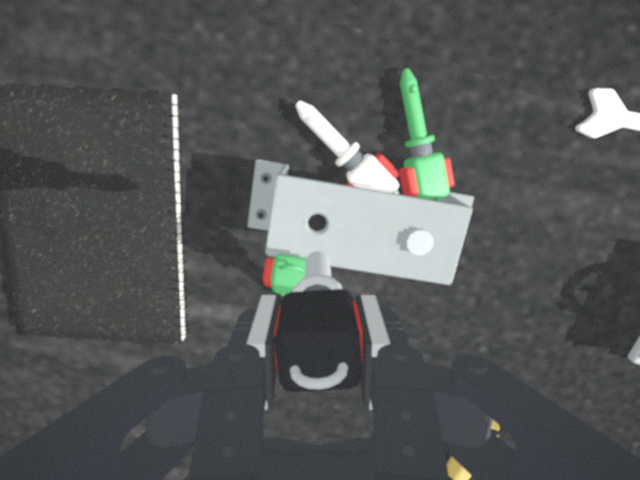

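Pin is held squarely with its buttons in. The rack hole at (318,222) is empty and the shank shows at (318,255..285). Now the pin's axis relative to the tool.

Run:
```python
from h import *
import pickle
c=pickle.load(open("w3.pkl","rb")); im=cv2.imread("pics/w3.png")
cv2.imwrite("pics/w3c.png",cv2.resize(im[230:410,240:400],None,fx=3.3,fy=3.3,interpolation=cv2.INTER_CUBIC))
s=r.sense();print(s["tool_pos"],s["tcp_rot"])
M=R.from_euler("xyz",[180,0,-172],degrees=True)
for p in ([462,-362.5,215.2],s["tool_pos"]):
  for z in (-2.1,):
    f=lambda t:proj("wrist",M.apply(t)+p,c).round(1)
    print("TCP",f([0,0,0]),"head top ctr",f([0,0,-15]),"shoulder",f([0,0,32]),"shank start-nose",f([0,0,74]),"tip",f([0,0,83]), "dtip/dx",f([5,0,83]),"dy",f([0,5,83]))
print("rack hole",atz("wrist",(318,222),64,c).round(1))
Mw=cv2.Rodrigues(c["rvec"])[0]; print("cam in tool",M.inv().apply(-Mw.T@c["tvec"]-s["tool_pos"]).round(1), R.from_matrix(Mw@M.as_matrix()).as_euler("xyz",degrees=True).round(2))
```

```text
[ 460.68702179 -361.38588005  211.86776247] [ 1.79916002e+02 -6.38409001e-02 -1.72049398e+02]
TCP [319.4 342.6] head top ctr [319.5 368.9] shoulder [319.3 301.2] shank start-nose [319.2 265.1] tip [319.2 259.1] dtip/dx [319.2 250. ] dy [328.8 259.1]
TCP [323.2 334.5] head top ctr [323.7 359.3] shoulder [322.4 295.2] shank start-nose [321.7 260.7] tip [321.6 255. ] dtip/dx [321.6 245.9] dy [331.1 255. ]
rack hole [ 459.7 -363.5   64. ]
cam in tool [  71.8   -1.5 -126.8] [ -0.11  16.83 -90.05]
```

View pics/w3c.png

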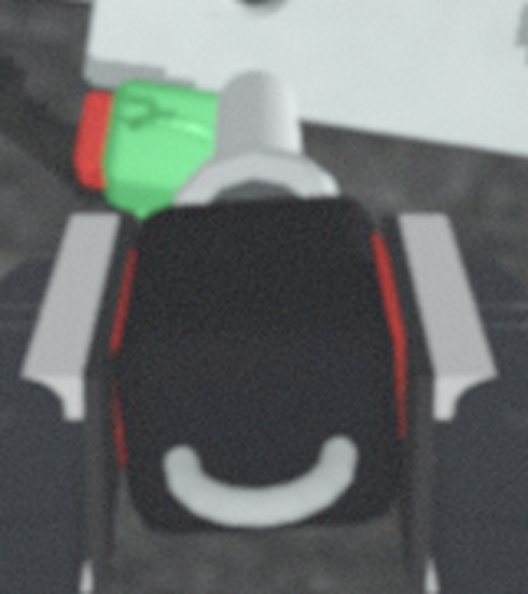

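Run:
```python
from h import *
for z in (40,60,80,100):
    P=atz("top",(150+141/4-.4,195+157/4-.4),z); print(z,P.round(0),proj("scene",P).round(1))
im=cv2.imread("pics/t3.png")[195:295,150:340]; s=cv2.imread("pics/scene0.png")[180:260,205:305]
import numpy as np
a=cv2.resize(im,(760,400),interpolation=cv2.INTER_CUBIC)[:300]; b=cv2.resize(s,None,fx=3.7,fy=3.7,interpolation=cv2.INTER_CUBIC)
o=np.zeros((596,760,3),np.uint8);o[:300]=a;o[300:596,:370]=b;cv2.imwrite("pics/m.png",o)
```

```text
40 [559. 263.  40.] [240.2 206.4]
60 [558. 259.  60.] [240.2 201.4]
80 [556. 255.  80.] [240.3 196.3]
100 [555. 251. 100.] [240.4 191.1]
```

View pics/m.png

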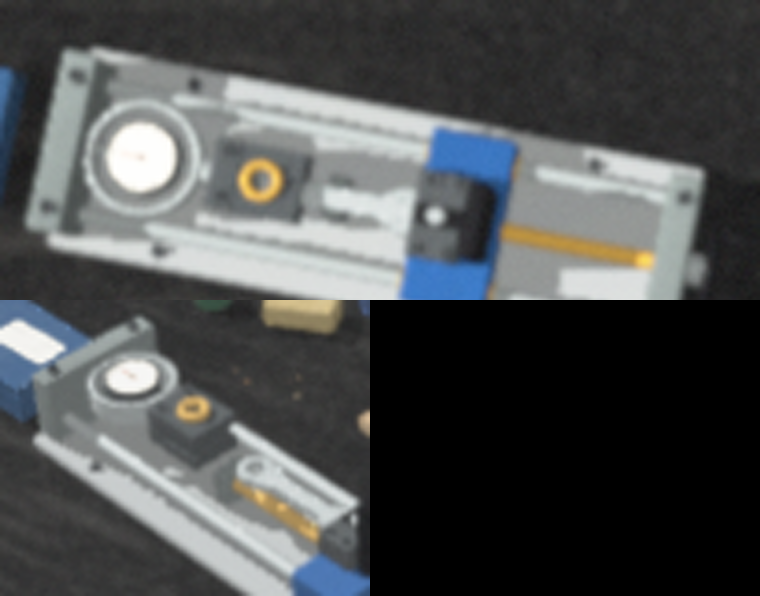

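The bar's eye is in the fork and the crosshead stayed put. The dial is only about 62 mm high, so any yaw clears. Carrying the pin over.

Call:
carry_out --commands '[[[20, -12, 40, -5, 0, 0, 0], [20, -28, 95, -10, 0, 0, 0], [20, -45, 153, -10, 0, 0, 0], [20, -62, 211, -10, 0, 0, 0], [20, -79, 269, -10, 0, 0, 0]]]'

```text
time: 13.92
tool_pos: [501.1, -82.4, 221.0]
tcp_rot: [179.9, -0.2, -172.1]
ft_force: [0.4, -0.2, -2.2]
finger_gap: 27.1
```

Call:
carry_out --commands '[[[20, -17, 58, 0, 0, 0, 0], [20, -34, 116, 0, 0, 0, 0], [20, -51, 174, 0, 0, 0, 0], [20, -66, 225, 0, 0, 0, 0], [20, -76, 260, 10, 0, 0, 0]]]'

```text
time: 14.55
tool_pos: [540.8, 185.9, 211.5]
tcp_rot: [180.0, -0.1, -172.0]
ft_force: [0.7, 0.2, -2.2]
finger_gap: 27.2
```

Call:
carry_out --commands '[[[20, 0, 0, 10, 0, 0, 0], [20, 0, 0, 20, 0, 0, 0], [20, 0, 0, 20, 0, 0, 0]]]'

```text
time: 14.92
tool_pos: [540.4, 182.1, 191.2]
tcp_rot: [-180.0, -0.2, -172.1]
ft_force: [0.2, 0.2, -1.4]
finger_gap: 27.1
```

Run:
```python
from h import *
plan([543.5,188.7,180],188)
```

```text
t 14.93 pos [540.4 182.1 191.2] rot [-180.    -0.2 -172.1] F [ 0.2  0.2 -1.4] gap 27.1
shift [-4.   6.1 11.2] turn [-0.  -0.2 -0.1]
```

Run:
```python
from h import *
import pickle
cs=[]
for i in range(5):
    s=r.sense();c=viewer.calibration("wrist");im=viewer.snapshot("wrist")[:,:,::-1].copy()
    h=cv2.cvtColor(im,cv2.COLOR_BGR2HSV);m=cv2.inRange(h,(12,110,90),(32,255,255));m[:,:240]=0;m[:,400:]=0
    ys,xs=np.nonzero(m[:330]);
    Mw=cv2.Rodrigues(c["rvec"])[0];M=R.from_euler("xyz",s["tcp_rot"],degrees=True)
    print(s["tool_pos"].round(1),"cam",(-Mw.T@c["tvec"]).round(1),"brass",len(xs),xs.min(),xs.max(),ys.min(),ys.max())
pickle.dump(c,open("w4.pkl","wb"));cv2.imwrite("pics/w4.png",im)
cv2.imwrite("pics/w4c.png",cv2.resize(im[180:320,240:400],None,fx=4,fy=4,interpolation=cv2.INTER_CUBIC))
```

```text
[540.4 182.1 191.2] cam [468.9 171.7 315. ] brass 143 240 341 198 260
[541.  182.2 192.3] cam [469.3 171.8 316. ] brass 141 240 341 196 258
[541.5 182.4 193.1] cam [469.6 171.9 316.7] brass 131 240 341 195 257
[541.8 182.6 193.7] cam [469.8 172.1 317.2] brass 129 240 340 194 256
[541.9 182.8 193.9] cam [469.9 172.2 317.4] brass 135 240 340 194 255
```

View pics/w4c.png

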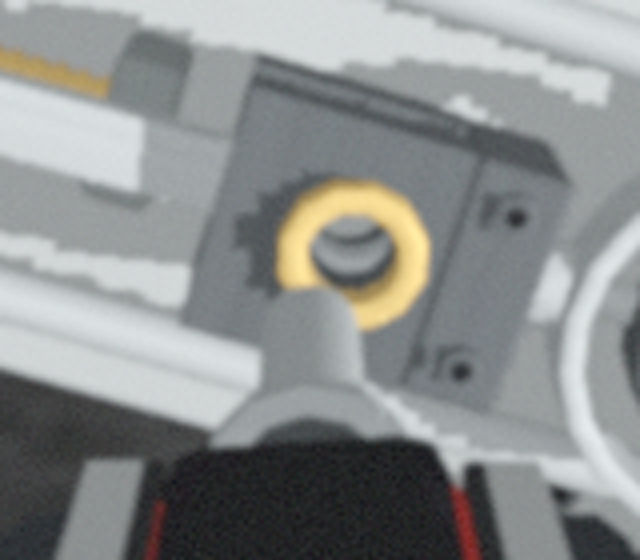

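View (11th): the brass ring is centred at crop (354,256) = pixel (328.1,243.6). The pin's nose end is at crop (311,288) = pixel (317.5,251.6). The readings drift because the arm settles after a move.

```bash
cat >> h.py <<'E'
def nose(c,tcp,M,dx=0,dy=0,zo=2.1):
    "silhouette of the nose in the wrist image for a pin axis offset dx,dy (tool)"
    pts=[]
    for z,rad in ((72,6),(81,2)):
        for a in np.linspace(0,2*np.pi,36,endpoint=False):
            pts.append(proj("wrist",M.apply([dx+rad*np.cos(a),dy+rad*np.sin(a),z+zo])+tcp,c))
    pts=np.array(pts); return pts[:,1].min(), pts[:,0].min(),pts[:,0].max()
E
python3 - <<'E'
from h import *
import pickle
c=pickle.load(open("w4.pkl","rb"));tcp=np.array([541.9,182.8,193.9]);M=R.from_euler("xyz",[180,0,-172.1],degrees=True)
print("bush",atz("wrist",(328.1,243.6),75.5,c).round(2))
for d in((0,0),(1,0),(-1,0),(0,1)):print(d,np.round(nose(c,tcp,M,*d),1))
print("observed top 251.6; shank u",240+262/4-.4,240+358/4-.4)
plan([543,188,180],188)
E
```

```text
bush [543.6  188.82  75.5 ]
(0, 0) [253.8 306.8 330.8]
(1, 0) [251.8 306.8 330.8]
(-1, 0) [255.7 306.8 330.8]
(0, 1) [253.8 308.8 332.8]
observed top 251.6; shank u 305.1 329.1
t 15.18 pos [542.  182.9 194. ] rot [ 1.800e+02  1.000e-01 -1.721e+02] F [ 1.   0.2 -1.7] gap 27.2
shift [-1.7  4.9 14. ] turn [ 0.   0.1 -0.1]
```

Call:
carry_out --commands '[[[20, -2, 3, 5, 0, 0, 0], [20, -3.6, 6.6, 14, 0, 0, 0], [20, -3.6, 6.6, 22, 0, 0, 0], [20, -3.6, 6.6, 25, 0, 0, 0], [20, -3.6, 6.6, 26, 0, 0, 0]]]'

```text
time: 15.8
tool_pos: [543.9, 190.5, 166.8]
tcp_rot: [-180.0, -0.0, -172.0]
ft_force: [0.5, 0.5, -2.8]
finger_gap: 27.4
```

Call:
carry_out --commands '[[[20, 0, 0, 0, 0, 0, 0], [20, 0, 0, 0, 0, 0, 0], [20, 0, 0, 0, 0, 0, 0]]]'

```text
time: 16.18
tool_pos: [544.3, 190.5, 167.6]
tcp_rot: [180.0, 0.0, -172.1]
ft_force: [0.4, 0.2, -1.9]
finger_gap: 27.2
```

Run:
```python
from h import *
import pickle
s=r.sense();c=viewer.calibration("wrist");im=viewer.snapshot("wrist")[:,:,::-1].copy()
pickle.dump((c,s["tool_pos"],s["tcp_rot"]),open("w5.pkl","wb"));print(s["tool_pos"],s["tcp_rot"],s["ft_force"])
M=R.from_euler("xyz",s["tcp_rot"],degrees=True)
print("pred nose",np.round(nose(c,s["tool_pos"],M,1.1,-.85),1))
print("bush pred px",proj("wrist",[543.6,188.8,75.5],c).round(1),"edges",[proj("wrist",[543.6+a,188.8+b,75.5],c).round(1) for a,b in((-11.5,0),(0,11.5),(0,-11.5),(11.5,0))])
cv2.imwrite("pics/w5c.png",cv2.resize(im[180:320,240:400],None,fx=4,fy=4,interpolation=cv2.INTER_CUBIC))
```

```text
[544.31484527 190.54918718 167.61047305] [ 1.79997466e+02  2.82886907e-02 -1.72052400e+02] [ 0.39507363  0.24876679 -1.9115176 ]
pred nose [251.8 305.1 329.1]
bush pred px [315.7 252.1] edges [array([318.6, 231.8]), array([336.7, 254.9]), array([294.5, 249.3]), array([312.8, 271.8])]
```

View pics/w5c.png

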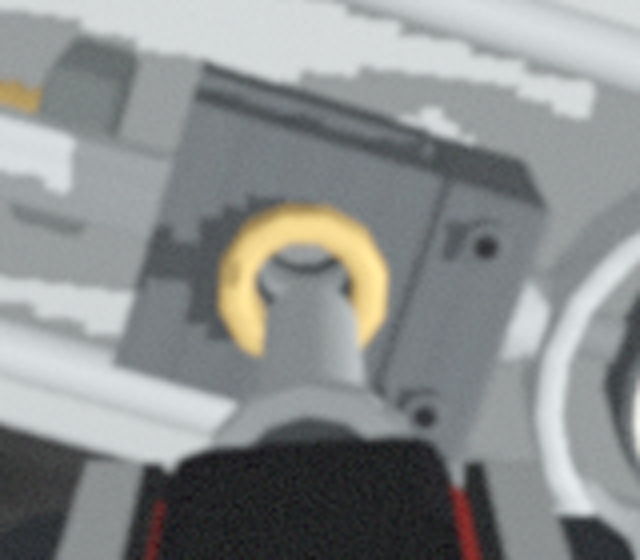

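The last allowed picture shows the nose over the ring, about 0.9 mm too far to the right (stage +y). Ring centre is at pixel (315.4,251) and the shank axis at 317. I'll correct and descend by feel.

Call:
carry_out --commands '[[[20, 0.2, -0.5, 1, 0, 0, 0], [20, 0.4, -0.9, 4, 0, 0, 0], [20, 0.4, -0.9, 7, 0, 0, 0], [20, 0.4, -0.9, 10, 0, 0, 0], [20, 0.4, -0.9, 12, 0, 0, 0]]]'

```text
time: 16.85
tool_pos: [543.8, 189.5, 154.9]
tcp_rot: [-180.0, -0.0, -172.1]
ft_force: [-0.8, -0.1, -2.3]
finger_gap: 27.3
```

Call:
carry_out --commands '[[[20, 0, 0, 1, 0, 0, 0], [20, 0, 0, 2, 0, 0, 0], [20, 0, 0, 3, 0, 0, 0], [20, 0, 0, 4, 0, 0, 0]]]'

```text
time: 17.35
tool_pos: [543.9, 189.6, 151.3]
tcp_rot: [-180.0, 0.0, -172.0]
ft_force: [-0.7, -0.5, -1.4]
finger_gap: 27.4
```

Call:
carry_out --commands '[[[20, 0, 0, 1.2, 0, 0, 0], [20, 0, 0, 2.5, 0, 0, 0], [20, 0, 0, 4, 0, 0, 0], [20, 0, 0, 4, 0, 0, 0]]]'

```text
time: 17.85
tool_pos: [543.9, 189.6, 147.2]
tcp_rot: [180.0, 0.0, -172.1]
ft_force: [0.5, -0.2, -1.8]
finger_gap: 27.1
```

Call:
carry_out --commands '[[[20, 0, 0, 1, 0, 0, 0], [20, 0, 0, 2, 0, 0, 0], [20, 0, 0, 3, 0, 0, 0], [20, 0, 0, 3, 0, 0, 0]]]'

```text
time: 18.35
tool_pos: [544.0, 189.6, 144.3]
tcp_rot: [180.0, 0.0, -172.1]
ft_force: [0.8, -1.0, -0.4]
finger_gap: 27.4
```

Call:
carry_out --commands '[[[20, 0, 0, 1, 0, 0, 0], [20, 0, 0, 2, 0, 0, 0], [20, 0, 0, 3, 0, 0, 0], [20, 0, 0, 3, 0, 0, 0]]]'

```text
time: 18.85
tool_pos: [544.0, 189.6, 141.3]
tcp_rot: [180.0, 0.0, -172.0]
ft_force: [1.0, -0.2, -1.1]
finger_gap: 27.5
```

Call:
carry_out --commands '[[[20, 0, 0, 0.7, 0, 0, 0], [20, 0, 0, 1.4, 0, 0, 0], [20, 0, 0, 2, 0, 0, 0], [20, 0, 0, 2, 0, 0, 0]]]'

```text
time: 19.35
tool_pos: [543.9, 189.6, 139.2]
tcp_rot: [-180.0, -0.0, -172.0]
ft_force: [2.0, 1.0, 0.2]
finger_gap: 27.3
```

Call:
carry_out --commands '[[[20, 0, 0, 1, 0, 0, 0], [20, 0, 0, 2, 0, 0, 0], [20, 0, 0, 3, 0, 0, 0], [20, 0, 0, 3, 0, 0, 0]]]'

```text
time: 19.85
tool_pos: [543.9, 189.6, 136.2]
tcp_rot: [-180.0, -0.0, -172.1]
ft_force: [2.2, 0.1, -0.2]
finger_gap: 27.1
```

Call:
carry_out --commands '[[[20, 0, 0, 0.7, 0, 0, 0], [20, 0, 0, 1.4, 0, 0, 0], [20, 0, 0, 2, 0, 0, 0], [20, 0, 0, 2, 0, 0, 0]]]'

```text
time: 20.35
tool_pos: [543.9, 189.6, 134.3]
tcp_rot: [-180.0, 0.0, -172.0]
ft_force: [2.3, -0.1, 0.4]
finger_gap: 27.2
```

Call:
carry_out --commands '[[[20, 0, 0, 1, 0, 0, 0], [20, 0, 0, 2, 0, 0, 0], [20, 0, 0, 3, 0, 0, 0], [20, 0, 0, 3, 0, 0, 0]]]'

```text
time: 20.85
tool_pos: [544.0, 189.7, 131.5]
tcp_rot: [180.0, 0.0, -172.0]
ft_force: [2.9, 1.0, 3.5]
finger_gap: 27.4
```

Call:
carry_out --commands '[[[20, 0, 0, 1, 0, 0, 0], [20, 0, 0, 2, 0, 0, 0], [20, 0, 0, 3, 0, 0, 0], [20, 0, 0, 3, 0, 0, 0]]]'

```text
time: 21.35
tool_pos: [544.0, 189.7, 128.4]
tcp_rot: [180.0, 0.0, -172.0]
ft_force: [2.3, 1.0, 3.7]
finger_gap: 27.1
```

Call:
carry_out --commands '[[[20, -0.3, 0, 1, 0, 0, 0], [20, -0.3, 0, 2, 0, 0, 0], [20, -0.3, 0, 3, 0, 0, 0], [20, -0.3, 0, 3, 0, 0, 0]]]'

```text
time: 21.85
tool_pos: [544.2, 189.6, 125.2]
tcp_rot: [180.0, 0.0, -172.0]
ft_force: [3.4, 0.5, 4.0]
finger_gap: 27.2
```

Call:
carry_out --commands '[[[20, 0, 0, 1, 0, 0, 0], [20, 0, 0, 2, 0, 0, 0], [20, 0, 0, 3, 0, 0, 0], [20, 0, 0, 3, 0, 0, 0]]]'

```text
time: 22.35
tool_pos: [544.2, 189.7, 122.3]
tcp_rot: [180.0, 0.0, -172.0]
ft_force: [2.5, 1.3, 4.5]
finger_gap: 26.9
```

Call:
carry_out --commands '[[[20, 0, 0, 1, 0, 0, 0], [20, 0, 0, 2, 0, 0, 0], [20, 0, 0, 3, 0, 0, 0], [20, 0, 0, 4, 0, 0, 0]]]'

```text
time: 22.85
tool_pos: [544.3, 189.7, 118.5]
tcp_rot: [180.0, 0.0, -172.0]
ft_force: [2.1, 0.3, 5.2]
finger_gap: 27.3
```

Call:
carry_out --commands '[[[20, 0, 0, 1, 0, 0, 0], [20, 0, 0, 2, 0, 0, 0], [20, 0, 0, 3, 0, 0, 0], [20, 0, 0, 4, 0, 0, 0]]]'

```text
time: 23.35
tool_pos: [544.3, 189.7, 114.3]
tcp_rot: [180.0, 0.0, -172.0]
ft_force: [2.4, 0.7, 4.3]
finger_gap: 27.3
```

Call:
carry_out --commands '[[[20, 0, 0, 1, 0, 0, 0], [20, 0, 0, 2, 0, 0, 0], [20, 0, 0, 3, 0, 0, 0], [20, 0, 0, 3, 0, 0, 0]]]'

```text
time: 23.85
tool_pos: [544.2, 189.6, 111.2]
tcp_rot: [-180.0, -0.0, -172.1]
ft_force: [3.2, 0.4, 3.7]
finger_gap: 27.4
```

Call:
carry_out --commands '[[[20, 0, 0, 1, 0, 0, 0], [20, 0, 0, 2, 0, 0, 0], [20, 0, 0, 3, 0, 0, 0], [20, 0, 0, 3, 0, 0, 0]]]'

```text
time: 24.35
tool_pos: [544.2, 189.6, 108.2]
tcp_rot: [-180.0, 0.0, -172.1]
ft_force: [4.2, 0.6, 4.0]
finger_gap: 26.9
```

Call:
carry_out --commands '[[[20, 0, 0, 0.7, 0, 0, 0], [20, 0, 0, 1.4, 0, 0, 0], [20, 0, 0, 2, 0, 0, 0], [20, 0, 0, 2, 0, 0, 0]]]'

```text
time: 24.85
tool_pos: [544.3, 189.6, 106.5]
tcp_rot: [-180.0, 0.0, -172.1]
ft_force: [3.0, 0.2, 5.9]
finger_gap: 27.4
```

Call:
carry_out --commands '[[[20, 0, 0, 0.5, 0, 0, 0], [20, 0, 0, 1, 0, 0, 0], [20, 0, 0, 1.5, 0, 0, 0], [20, 0, 0, 1.5, 0, 0, 0]]]'

```text
time: 25.35
tool_pos: [544.5, 189.6, 105.4]
tcp_rot: [-180.0, 0.0, -172.1]
ft_force: [1.4, 0.0, 7.4]
finger_gap: 27.2
```

Call:
carry_out --commands '[[[20, 0, 0, 0.5, 0, 0, 0], [20, 0, 0, 1, 0, 0, 0], [20, 0, 0, 1.5, 0, 0, 0], [20, 0, 0, 1.5, 0, 0, 0]]]'

```text
time: 25.85
tool_pos: [544.5, 189.7, 104.2]
tcp_rot: [-180.0, 0.0, -172.0]
ft_force: [1.3, -0.5, 10.4]
finger_gap: 26.9
```

Call:
carry_out --commands '[[[20, 0, 0, 0.5, 0, 0, 0], [20, 0, 0, 1, 0, 0, 0], [20, 0, 0, 1, 0, 0, 0]]]'

```text
time: 26.22
tool_pos: [544.6, 189.7, 103.4]
tcp_rot: [-180.0, 0.1, -172.0]
ft_force: [0.9, -0.8, 11.9]
finger_gap: 27.5
```

Call:
carry_out --commands '[[[20, 0, 0, 0.4, 0, 0, 0], [20, 0, 0, 0.8, 0, 0, 0], [20, 0, 0, 0.8, 0, 0, 0]]]'

```text
time: 26.6
tool_pos: [544.7, 189.7, 103.3]
tcp_rot: [-180.0, 0.1, -172.0]
ft_force: [-1.0, -1.2, 17.0]
finger_gap: 27.1
```

Hard stop felt: shoulder at about 71.5 and force rising steeply. I'll press a touch more while the jaws open slowly, so the spring can't lift the pin before the balls are out.

Call:
carry_out --commands '[[[20, 0, 0, 0.8, 0, 0, 0], [29, 0, 0, 0.8, 0, 0, 0], [32, 0, 0, 0.8, 0, 0, 0], [35, 0, 0, 0.8, 0, 0, 0], [38, 0, 0, 0.8, 0, 0, 0]]]'

```text
time: 27.22
tool_pos: [543.2, 189.4, 100.0]
tcp_rot: [-180.0, -0.1, -172.0]
ft_force: [-0.3, -0.5, -0.2]
finger_gap: 38.1
```

Call:
carry_out --commands '[[[44, 0, 0, 0, 0, 0, 0], [55, 0, 0, 0, 0, 0, 0], [65, 0, 0, -1, 0, 0, 0], [70, 0, 0, -3, 0, 0, 0]]]'

```text
time: 27.72
tool_pos: [544.0, 189.6, 103.6]
tcp_rot: [-180.0, -0.0, -172.0]
ft_force: [-0.7, -0.3, 0.1]
finger_gap: 69.9
```

Released. Lifting clear, then measuring the button spread by code: 37 mm means the buttons, and so the balls, are fully out.

Call:
carry_out --commands '[[[80, 0, 0, -15, 0, 0, 0], [80, 0, 0, -40, 0, 0, 0], [80, 0, 0, -75, 0, 0, 0], [80, 0, 0, -110, 0, 0, 0], [80, 0, 0, -110, 0, 0, 0]]]'

```text
time: 28.35
tool_pos: [546.6, 190.2, 219.2]
tcp_rot: [179.9, 0.5, -172.0]
ft_force: [-0.3, -0.5, -0.4]
finger_gap: 80.1
```

Call:
carry_out --commands '[[[80, 0, 0, 0, 0, 0, 0], [80, 0, 0, 0, 0, 0, 0]]]'

```text
time: 28.6
tool_pos: [543.5, 189.4, 212.6]
tcp_rot: [-180.0, -0.1, -172.1]
ft_force: [-0.3, 0.6, -0.6]
finger_gap: 79.8
```

Run:
```python
from h import *
from scipy.optimize import least_squares
import itertools
s=r.sense();c=viewer.calibration("wrist");im=viewer.snapshot("wrist")[:,:,::-1].copy();cv2.imwrite("pics/w6.png",im)
print(s["time"],s["tool_pos"].round(1),s["ft_force"].round(1))
h=cv2.cvtColor(im,cv2.COLOR_BGR2HSV);m=cv2.inRange(h,(0,140,80),(8,255,255))|cv2.inRange(h,(172,140,80),(180,255,255))
n,l,st,ct=cv2.connectedComponentsWithStats(m)
q=[i for i in range(1,n) if st[i,4]>40]
for i in q:print("red",st[i],ct[i].round(1))
def corners(z,w,bx,a=-172.05):
    M=R.from_euler("z",a+180,degrees=True)
    return np.array([proj("wrist",M.apply([x,y,dz])+[bx[0],bx[1],z],c) for x,y,dz in itertools.product((-8,8),w,(-11,11))])
for z in (101.5,103,105.5):  # shoulder 71.5, 73, 75.5
  for o in (14,18.5):
    L=corners(z,(-o,-13),(543.3,189));Q=corners(z,(13,o),(543.3,189))
    print(z,o,"L",L.min(0).round(1),L.max(0).round(1),"R",Q.min(0).round(1),Q.max(0).round(1))
```

```text
28.6 [543.5 189.4 212.6] [-0.3  0.6 -0.6]
red [338 227  13  35 324] [344.7 244.1]
red [285 229  12  34 301] [290.5 245.7]
101.5 14 L [292.6 225.5] [296.8 262.8] R [339.1 225.5] [343.3 262.8]
101.5 18.5 L [284.5 225.5] [296.8 262.8] R [339.1 225.5] [351.4 262.8]
103 14 L [292.5 226.1] [296.6 263.7] R [339.2 226.1] [343.4 263.7]
103 18.5 L [284.3 226.1] [296.6 263.7] R [339.2 226.1] [351.6 263.7]
105.5 14 L [292.2 227.2] [296.4 265.2] R [339.4 227.2] [343.7 265.2]
105.5 18.5 L [284.  227.2] [296.4 265.2] R [339.4 227.2] [351.9 265.2]
```

The buttons span columns 285..351, exactly the 37 mm-free prediction, and the pin stands upright on the axis. Handing in.

```bash
python3 -c "
from bench import r
print(r.hand_in(), r.sense()['time'])"
```

```text
the job is handed in; nothing more can be done
the job is handed in; nothing more can be done
```

The test bar is coupled to the gauge and, by every check I could make, the pin is locked in the fork. I handed the job in at about 29 s of the 64 s; no verdict is reported.

- **Crosshead:** I slid it by the handle until the bar's eye touched the fork's back wall. The load at the handle was about 10 N, so roughly 5 N on the gauge once friction is taken off. By my estimate the handle ended about 124 mm from the fork's axis. It had not moved in the top picture taken after release.
- **Pin:** I took it from the rack with its buttons squeezed and pushed it down through the fork and eye at low force. The hard stop came with the collar at about 71.5 mm, with 17 N pushing up on the tool. I pressed slightly more, to an estimated 24 N at most, while opening the jaws slowly.
- **Last checks:** After release the red buttons spanned the full 37 mm, so both balls should be out. The pin stood on the hole's axis as predicted, and the arm was clear with no force on it. I inferred the lock from the buttons and did not pull on the pin. I also could not measure the collar's height after release to the millimetre.
- **Off-plan:** I used all 12 picture views, against the 8 planned. The green and white look-alike pins no longer matched their first-picture positions by the time I reached the rack, so I took them to have toppled; I did not touch them.

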